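Unpack the small flight case

TASK

For a stock check, unpack the small, nearly square flight case: first lift off its deep lid and set it down on the bare wooden board, then lift out the tray inside and set it on the same board beside the lid. Both end right way up, handle on top, resting on the board and not dropped; leave the case itself standing where it is.

Things in the scene. Friction and masses are not known exactly. Their poses are not given: they have to be found in the camera images.
- case: Lower half of the small flight case: dark panels, aluminium edges, 156 (x) by 136 mm (y), 1.6 kg, loose on the table. Origin: centre of underside, z up. The lid stands on its shoulder 70 mm up; an aluminium lip inside that rises to 79 mm; the tray lies on ledges 35 mm up. Closed it is 170 mm tall with handle. Not the longer, narrower case (236 by 104 mm) of the same finish nearby.
- lid: Deep lift-off lid, a hollow hood like the case, 156 (x) by 136 (y) by 60 mm tall, 0.4 kg, unlatched. Origin: centre of its lower rim, z up; at first 70 mm above the case's, same axes, 2 mm loose. On top a steel bar handle along its x: 80 mm long, 14 wide (y), 12 tall, middle line 94 mm above the origin, posts 36 mm either side. Must rise 55 mm to clear the tray's handle.
- tray: Open plywood tray with metal adapters fixed in it, 128 (x) by 108 mm (y), walls 40 mm tall, 0.3 kg, at first under the lid. Origin: centre of underside, z up; at first 35 mm above the case's, same axes, 4 mm loose. Over its middle an aluminium bar handle along its x: 80 mm long, 14 wide (y), 12 tall, middle line 78 mm above the origin, posts 36 mm either side. Must rise 50 mm to clear the case.
- board: Bare light wooden board lying on the table, fixed, 240 mm (x) by 360 mm (y) by 18 mm thick, empty at the start. Origin: centre of its underside, z up, so its top is 18 mm above the origin. Room for the lid and the tray side by side along its y axis.

How it is judged:
By the outcome, as a careful person would: the job done as asked, in the order asked, and still so for the second after the job is handed in, with the robot touching nothing.
It also fails if it takes over 66 s, if anything falls off the work surface, if the arm or the gripper's body presses on something with over 40 N, if the wrist force passes 120 N, or if a joint passes its speed limit or range.

ROBOT

A 7-joint arm with a two-finger parallel gripper is mounted at the origin on the work surface. World frame = base frame: x ahead of the robot, y to its left, z up, the work surface at z = 0. Lengths are in mm, angles in rad, forces in N, time in s.
With the tool pointing down it reaches from about 400 to 850 mm from the base axis. Payload 6.9 kg.
Tool frame: the origin (TCP) lies at the very end of the fingers, on their centre line; the grasp point (between the pads) lies arm.pinch_z behind it (arm.pinch_z is the distance from the TCP to the grasp point, in mm); z points along the fingers, y is the direction in which the jaws open and shut (so a half turn about z gives the same grasp; the last joint's range is limited). The gripper opens to 85 mm and grips with 20 to 120 N. Pads are 22 mm wide; open, the fingers measure 114 mm over their backs; the gripper's body (76 mm by 85 mm) begins 54 mm behind the grasp point. The pads swing forward as they close: fully open they stand 13 mm farther back than shut.
Start: joints at [-1.242, 0.507, -0.238, 1.5, 0.126, 1.149, -0.155], TCP at [138.121, 609.536, 231.275] pointing down, gripper open.
Joint ranges: [-3.08, 3.08], [-0.24, 2.05], [-1.43, 1.35], [0, 2.5], [-1.52, 4.66], [0.17, 1.96], [-2.89, 2.89]. Speed limits (rad/s): [2.39, 2.39, 3.14, 3.14, 3.14, 3.14, 3.14].

INTERFACE

Orientations are given as a unit quaternion [w, x, y, z].
In Python, from plant import monitor, vision, job, arm gives the robot as it stands.
- The arm moves only by the tool drive_tool, never from a script. Its argument "commands" is a list of rows, each a list of 7 numbers: the turn, a rotation vector about the tool's x, y, z as a fraction of full scale, then the shift along the tool's x, y, z as a fraction of full scale, then the closure, from -1 (fully open) to 1 (shut), so that 0 is half open. In form: [[ax, ay, az, tx, ty, tz, grip], ...]. A call has 1 to 5 rows; each row is the pose to reach, as a shift and turn from the pose commanded when the call began, along the tool's axes at that moment; what a row does not reach only later rows make up. Full scale, the value 1, is 0.4 m for a shift and 45 degrees for a turn. A row lasts 1/10 s, in which the tool goes at most 50 mm and 8.59 degrees, less where a joint would pass 70% of its speed; a pose out of reach is approached as far as the arm can. A call with a number of a shift or a turn outside -1 to 1 is refused whole. A call with a gripper value outside its range is refused whole. The fingers move at their own pace and stop on an object; "force" is the grip in N (left out, the last holds). Time passes only in rows, so rows that repeat a pose let the fingers close. It gives the time, the measured TCP pose, the force and the opening at its end, in the units of the state.
- monitor.state(): the state, without advancing time (a new reading comes with each control period).
- vision.read_camera(name): name is "side" or "top" or "wrist"; returns the picture (480x640x3 uint8, red, green, blue); there is no depth.
- vision.camera_params(name): a dict with "camera_matrix" (3x3 intrinsics, pixels), "origin" and "orientation" of the camera in the world. Camera axes: x right, y up, looking along -z (the intrinsics and any distortion apply to the point x, -y, -z); pixel columns grow to the right and rows downward; lengths in mm; the calibration is good to about 2 mm. A picture is of the moment at which its call begins: read the wrist's pose just before it. camera_params takes no time and is no camera call; for the wrist camera it gives the pose at the moment of the call.
- job.finish_job(): hands the job in, once; it reports no verdict.
The state is a dict: "t": time; "q": joint angles; "joint_velocities": joint speeds; "effort": joint torques, N m; "eef_pos": TCP position; "orientation": TCP orientation; "contact_force": force on the tool from outside, world axes, zero at the start; "wrist_torque": the same for the moment, N m; "grip_width": finger opening in mm.
Only numpy, scipy, OpenCV 4.12 (cv2) and the standard library are available. Lean on these libraries where they do the work, as an engineer would, in place of code of your own. Each camera call takes 0.05 s, during which the arm holds its last target. There are 200 camera calls.

## Working session

There is one attempt and no reset: what is moved stays moved. The work goes in short steps, Python scripts to look and compute and a tool call to move; the robot and the scene stay as the last step left them, time stands still between calls to the robot, and variables do not carry over. Pictures are saved under pics/ and viewed, about 8 in all and at most 12, crops included, and the job is handed in when it is done.

Besides the shell and the picture viewer there is one more tool, called by a JSON object that holds its "api" and its "payload". drive_tool: Moves the arm, as the interface text tells. Its arguments: {"type":"object","properties":{"commands":{"type":"array"},"force":{"type":"number"}},"required":["commands"]}

```bash
ls; mkdir -p pics
python3 - <<'E'
from plant import monitor, vision, job, arm
import cv2
print(monitor.state(), arm.pinch_z)
for n in ("top","side"):
    im=vision.read_camera(n); cv2.imwrite(f"pics/{n}0.png",im[:,:,::-1]); print(n,vision.camera_params(n))
print(vision.camera_params("wrist"))
E
```

```text
pics
{'t': 0.0, 'q': array([-1.24251051,  0.50834553, -0.2375131 ,  1.50115796,  0.12570422,
        1.1489138 , -0.15482879]), 'joint_velocities': array([-0.00176868,  0.00058086,  0.00094923,  0.00062854, -0.00146999,
       -0.00115364, -0.00058617]), 'effort': array([-6.05989335e-04, -6.20613098e+01, -2.18765393e+00, -2.49653882e+01,
        1.25058903e-02,  1.20230298e-02,  2.58802106e-05]), 'eef_pos': array([138.06197482, 609.02621009, 230.41583285]), 'orientation': array([-7.85573179e-05,  1.11171126e-01,  9.93800855e-01, -9.14100138e-04]), 'contact_force': array([-0.61035591, -0.2248337 , -0.31787821]), 'wrist_torque': array([-0.0056235 ,  0.070527  ,  0.00680833]), 'grip_width': 85.3501746264253} 18.700000000000003
top {'camera_matrix': array([[558.00795691,   0.        , 327.08199277],
       [  0.        , 558.00795691, 238.66564534],
       [  0.        ,   0.        ,   1.        ]]), 'origin': array([ 327.71892281,  -30.01816898, 1212.11252704]), 'orientation': array([ 0.70583626,  0.04822206, -0.06815236, -0.70343803])}
side {'camera_matrix': array([[603.363274  ,   0.        , 317.58102007],
       [  0.        , 603.363274  , 237.01241208],
       [  0.        ,   0.        ,   1.        ]]), 'origin': array([ -27.05637034, -657.41219007,  881.15372385]), 'orientation': array([ 0.86486271,  0.35341233, -0.13833316, -0.32859726])}
{'camera_matrix': array([[368.92215652,   0.        , 324.559208  ],
       [  0.        , 368.92215652, 238.91371055],
       [  0.        ,   0.        ,   1.        ]]), 'origin': array([ 54.94049329, 627.50213216, 374.03290387]), 'orientation': array([ 0.77074237, -0.13049625, -0.10315249,  0.61504998])}
```

View pics/top0.png

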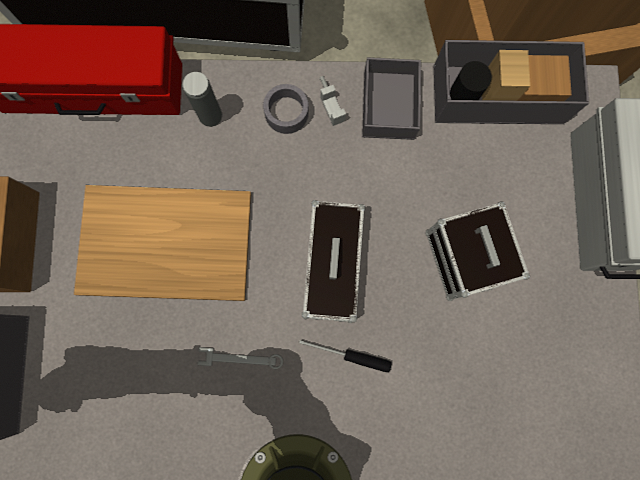

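View pics/side0.png

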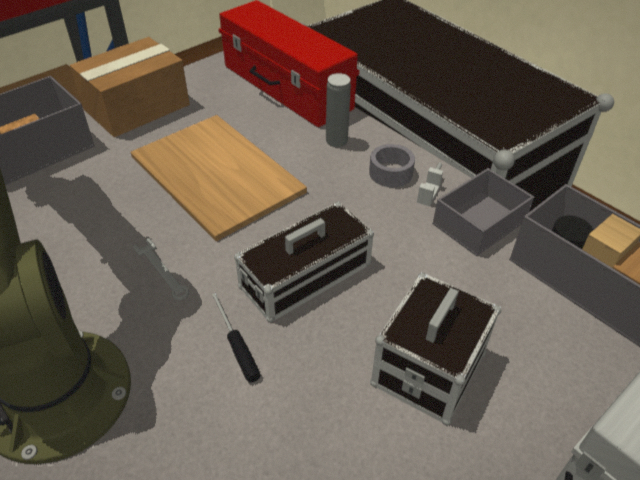

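The top view shows the small case with its handle near (488,247) and the board with corners near (86,185), (252,191), (246,300) and (76,294). The side view shows the case's handle near (442,315).

```bash
cat > h.py <<'E'
import numpy as np, cv2
from scipy.spatial.transform import Rotation as R
from plant import monitor, vision, job, arm
def rot(q): return R.from_quat(np.r_[q[1:],q[0]])
def ray(p,uv):
    K=p["camera_matrix"]; d=np.linalg.inv(K)@[uv[0],uv[1],1]
    return p["origin"],rot(p["orientation"]).apply([d[0],-d[1],-d[2]])
def at(p,uv,z):
    o,d=ray(p,uv); return o+d*(z-o[2])/d[2]
def tri(p1,u1,p2,u2):
    o1,d1=ray(p1,u1);o2,d2=ray(p2,u2)
    s,t=np.linalg.lstsq(np.c_[d1,-d2],o2-o1,rcond=None)[0]
    a,b=o1+s*d1,o2+t*d2; return (a+b)/2,np.linalg.norm(a-b)
def proj(p,X):
    c=rot(p["orientation"]).inv().apply(X-p["origin"]); v=p["camera_matrix"]@[c[0],-c[1],-c[2]]; return v[:2]/v[2]
def blob(mask,near):
    n,l,s,c=cv2.connectedComponentsWithStats(mask.astype(np.uint8))
    ok=[i for i in range(1,n) if s[i,4]>60]
    i=min(ok,key=lambda i:np.linalg.norm(c[i]-near))
    m=(l==i).astype(np.uint8); k=max(cv2.findContours(m,0,2)[0],key=cv2.contourArea)
    return c[i],s[i],k,cv2.minAreaRect(k)
E
python3 - <<'E'
from h import *
np.set_printoptions(precision=1,suppress=True)
T=cv2.imread("pics/top0.png");S=cv2.imread("pics/side0.png")
pt,ps=vision.camera_params("top"),vision.camera_params("side")
hsv=cv2.cvtColor(T,cv2.COLOR_BGR2HSV)
# board
m=(hsv[...,0]>8)&(hsv[...,0]<25)&(hsv[...,1]>80)&(hsv[...,2]>120)
c,s,k,r=blob(m,(164,242)); B=cv2.boxPoints(r); print("board",r)
W=np.array([at(pt,u,18) for u in B]); print(W,W.mean(0),[np.linalg.norm(W[i]-W[i-1]) for i in range(4)])
# handle top
g=T.max(2); 
for thr in (90,120):
    c,s,k,r=blob((g>thr),(488,247)); print("handle",c,s,r)
    W=np.array([at(pt,u,170) for u in cv2.boxPoints(r)]); print(W,W.mean(0))
dark=(g<60); c,s,k,r=blob(cv2.morphologyEx(dark.astype(np.uint8),cv2.MORPH_OPEN,np.ones((5,5))),(492,250)); print("lid panel",r,s)
W=np.array([at(pt,u,130) for u in cv2.boxPoints(r)]); print(W,W.mean(0),[np.linalg.norm(W[i]-W[i-1]) for i in range(4)])
e=np.hstack([cv2.resize(T[190:310,415:540],None,fx=3.2,fy=3.2,interpolation=2),cv2.resize(S[270:390,370:495],None,fx=3.2,fy=3.2,interpolation=2)])
cv2.imwrite("pics/crop1.png",e)
E
```

```text
board ((161.7555389404297, 242.35597229003906), (171.9497833251953, 110.03401947021484), 2.2025980949401855)
[[405.  470.4  18. ]
 [643.8 479.2  18. ]
 [632.1 106.   18. ]
 [392.1 109.2  18. ]] [518.2 291.2  18. ] [np.float64(361.4187041320639), np.float64(238.92250732770023), np.float64(373.34658009835726), np.float64(240.01650329144266)]
handle [489.6 245.2] [480 225  20  41 315] ((489.5782165527344, 245.1446533203125), (41.783782958984375, 7.540541172027588), 71.07535552978516)
[[ 526.2 -351.   170. ]
 [ 531.1 -365.   170. ]
 [ 454.9 -387.4  170. ]
 [ 450.2 -373.5  170. ]] [ 490.6 -369.2  170. ]
handle [489.9 245.4] [481 225  19  41 272] ((489.9000244140625, 245.2000274658203), (41.42583465576172, 6.640781402587891), 71.56504821777344)
[[ 526.2 -352.9  170. ]
 [ 530.4 -365.2  170. ]
 [ 454.7 -386.8  170. ]
 [ 450.6 -374.5  170. ]] [ 490.5 -369.9  170. ]
lid panel ((483.6500244140625, 248.45001220703125), (74.6297378540039, 61.031951904296875), 71.56504821777344) [ 446  208   77   82 3991]
[[ 541.3 -290.8  130. ]
 [ 581.5 -409.   130. ]
 [ 439.2 -448.7  130. ]
 [ 401.  -332.5  130. ]] [ 490.7 -370.2  130. ] [np.float64(146.31017521163378), np.float64(124.83948488251856), np.float64(147.70655255000526), np.float64(122.31497594106779)]
```

View pics/crop1.png

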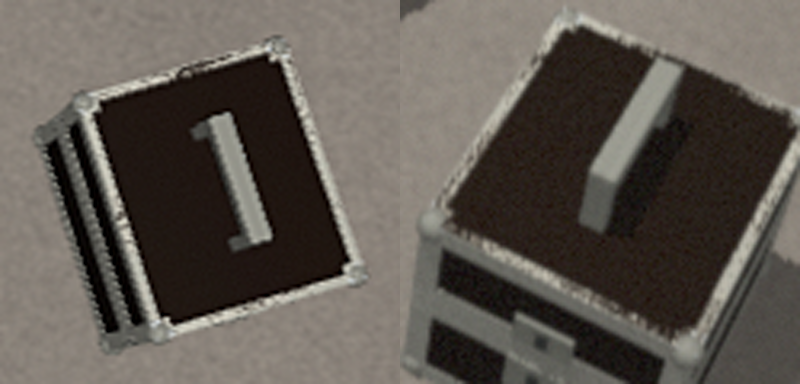

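Case: about (490.5, −370) with yaw 16.5°. The handle and panel fits agree, and the sizes are right. Board: centre about (518, 291). Next I plan an arc of waypoints to a pose above the case handle.

```bash
cat >> h.py <<'E'
def toolrot(yaw): # tool down, tool y at world angle yaw (deg)
    a=np.radians(yaw); y=np.array([np.cos(a),np.sin(a),0]); z=np.array([0,0,-1.])
    return R.from_matrix(np.c_[np.cross(y,z),y,z])
def plan(wps,start=None):
    s=monitor.state(); P,O=(s["eef_pos"],rot(s["orientation"])) if start is None else (np.array(start[:3],float),toolrot(start[3]))
    print("now",s["t"].round(2) if hasattr(s["t"],"round") else s["t"],P.round(1),"yaw",np.degrees(np.arctan2(*O.as_matrix()[[1,0],1])).round(2),"tilt",O.as_matrix()[:2,2].round(4),"F",s["contact_force"].round(1),"w",round(s["grip_width"],1),"q",s["q"].round(2))
    for w in wps:
        w=np.array(w,float); T=toolrot(w[3]); d=O.inv().apply(w[:3]-P); r=np.degrees((O.inv()*T).as_rotvec())
        print(w,"turn",(r/45).round(4),"shift",(d/400).round(4),"rows>=",round(max(np.linalg.norm(d)/50,np.linalg.norm(r)/8.59),1)); P,O=w[:3],T
E
python3 - <<'E'
from h import *
plan([(320,530,330,52),(490,365,350,27),(580,140,350,2),(590,-80,350,-23),(550,-260,330,-48),(490.5,-370,300,-73.5)])
T=cv2.imread("pics/top0.png");pt=vision.camera_params("top")
hsv=cv2.cvtColor(T,cv2.COLOR_BGR2HSV);m=(hsv[...,0]>8)&(hsv[...,0]<25)&(hsv[...,1]>80)&(hsv[...,2]>120)
k=blob(m,(164,242))[2];a=cv2.approxPolyDP(k,8,True)[:,0];W=np.array([at(pt,u,18) for u in a.astype(float)]);print(a.tolist(),W.round(1),W.mean(0))
E
```

```text
now 0.1 [138.1 609.1 230.5] yaw 77.23 tilt [-0.0004 -0.0016] F [ 0.3  0.1 -0.9] w 85.4 q [-1.24  0.51 -0.24  1.5   0.13  1.15 -0.15]
[320. 530. 330.  52.] turn [-2.000e-03  4.000e-04  5.607e-01] shift [-0.4873 -0.0928 -0.2486] rows>= 4.4
[490. 365. 350.  27.] turn [0.     0.     0.5556] shift [-0.5889 -0.0634 -0.05  ] rows>= 4.8
[580. 140. 350.   2.] turn [0.     0.     0.5556] shift [-0.6033 -0.0549  0.    ] rows>= 4.8
[590. -80. 350. -23.] turn [0.     0.     0.5556] shift [-0.5505  0.0058  0.    ] rows>= 4.4
[ 550. -260.  330.  -48.] turn [0.     0.     0.5556] shift [-0.4533  0.0838  0.05  ] rows>= 3.7
[ 490.5 -370.   300.   -73.5] turn [0.     0.     0.5667] shift [-0.2946  0.1048  0.075 ] rows>= 3.0
[[85, 185], [74, 294], [243, 299], [249, 191]] [[641.8 463.9  18. ]
 [405.1 469.9  18. ]
 [395.5 114.7  18. ]
 [631.3 107.7  18. ]] [518.43146802 289.03829532  18.        ]
```

{"api": "drive_tool", "payload": {"commands": [[0,0,0.56,-0.487,-0.093,-0.249,-1],[0,0,0.56,-0.487,-0.093,-0.249,-1],[0,0,0.56,-0.487,-0.093,-0.249,-1],[0,0,0.56,-0.487,-0.093,-0.249,-1],[0,0,0.56,-0.487,-0.093,-0.249,-1]], "force": 60}}

```text
t: 0.6
eef_pos: [325.2, 527.7, 332.8]
orientation: [0.002, 0.328, 0.945, 0.001]
contact_force: [0.1, 0.1, -0.1]
grip_width: 85.4
```

{"api": "drive_tool", "payload": {"commands": [[0,0,0.556,-0.589,-0.063,-0.05,-1],[0,0,0.556,-0.589,-0.063,-0.05,-1],[0,0,0.556,-0.589,-0.063,-0.05,-1],[0,0,0.556,-0.589,-0.063,-0.05,-1],[0,0,0.556,-0.589,-0.063,-0.05,-1]]}}

```text
t: 1.1
eef_pos: [492.3, 362.3, 350.9]
orientation: [0.001, 0.524, 0.852, -0.0]
contact_force: [0.1, -0.1, -0.4]
grip_width: 85.3
```

Run:
```python
from h import *
plan([(580,140,350,2),(590,-80,350,-23),(550,-260,330,-48),(490.5,-370,300,-73.5)])
```

```text
now 1.1 [492.3 362.3 350.9] yaw 26.85 tilt [ 0.0005 -0.0015] F [ 0.1 -0.1 -0.4] w 85.3 q [-0.71  0.42  0.05  1.32 -0.02  1.41 -0.19]
[580. 140. 350.   2.] turn [2.000e-04 2.000e-03 5.522e-01] shift [-0.5948 -0.0554  0.0031] rows>= 4.8
[590. -80. 350. -23.] turn [0.     0.     0.5556] shift [-0.5505  0.0058  0.    ] rows>= 4.4
[ 550. -260.  330.  -48.] turn [0.     0.     0.5556] shift [-0.4533  0.0838  0.05  ] rows>= 3.7
[ 490.5 -370.   300.   -73.5] turn [0.     0.     0.5667] shift [-0.2946  0.1048  0.075 ] rows>= 3.0
```

{"api": "drive_tool", "payload": {"commands": [[0,0,0.553,-0.595,-0.055,0.003,-1],[0,0,0.553,-0.595,-0.055,0.003,-1],[0,0,0.553,-0.595,-0.055,0.003,-1],[0,0,0.553,-0.595,-0.055,0.003,-1],[0,0,0.553,-0.595,-0.055,0.003,-1]]}}

```text
t: 1.6
eef_pos: [579.2, 139.8, 349.5]
orientation: [0.0, 0.695, 0.719, -0.001]
contact_force: [0.1, 1.1, 0.4]
grip_width: 85.5
```

{"api": "drive_tool", "payload": {"commands": [[0,0,0.556,-0.55,0.006,0,-1],[0,0,0.556,-0.55,0.006,0,-1],[0,0,0.556,-0.55,0.006,0,-1],[0,0,0.556,-0.55,0.006,0,-1],[0,0,0.556,-0.55,0.006,0,-1]]}}

```text
t: 2.1
eef_pos: [588.2, -82.7, 349.6]
orientation: [0.001, 0.835, 0.55, -0.001]
contact_force: [-0.7, -0.8, 0.1]
grip_width: 85.5
```

{"api": "drive_tool", "payload": {"commands": [[0,0,0.556,-0.453,0.084,0.05,-1],[0,0,0.556,-0.453,0.084,0.05,-1],[0,0,0.556,-0.453,0.084,0.05,-1],[0,0,0.556,-0.453,0.084,0.05,-1],[0,0,0.556,-0.453,0.084,0.05,-1]]}}

```text
t: 2.6
eef_pos: [546.4, -262.6, 328.9]
orientation: [0.001, 0.935, 0.355, -0.002]
contact_force: [0.1, 0.4, 0.4]
grip_width: 85.1
```

{"api": "drive_tool", "payload": {"commands": [[0,0,0.567,-0.295,0.105,0.075,-1],[0,0,0.567,-0.295,0.105,0.075,-1],[0,0,0.567,-0.295,0.105,0.075,-1],[0,0,0.567,-0.295,0.105,0.075,-1],[0,0,0.567,-0.295,0.105,0.075,-1]]}}

```text
t: 3.1
eef_pos: [490.4, -366.2, 299.2]
orientation: [-0.001, 0.989, 0.145, -0.0]
contact_force: [0.5, -0.0, -1.1]
grip_width: 85.2
```

Run:
```python
from h import *
plan([(490.5,-370,300,-73.5)])
p=vision.camera_params("wrist"); im=vision.read_camera("wrist"); cv2.imwrite("pics/w1.png",im[:,:,::-1])
print(p["origin"],p["orientation"])
for X in ([490.5,-370,170],[528.9,-358.6,170],[452.1,-381.4,170]): print(proj(p,np.array(X)))
```

```text
now 3.1 [ 490.4 -366.2  299.2] yaw -73.37 tilt [-0.0005  0.0011] F [ 0.5 -0.  -1.1] w 85.2 q [ 0.25  0.5   0.6   1.43 -0.28  1.31 -0.41]
[ 490.5 -370.   300.   -73.5] turn [-0.0015  0.0002  0.0029] shift [-0.0025  0.0093 -0.002 ] rows>= 0.1
[ 571.40758646 -342.606092    442.71063189] [ 0.79037279 -0.13342944  0.10052589 -0.58940817]
[329.26295242 226.97861294]
[329.51271472 175.17985829]
[329.03524996 274.20232973]
```

View pics/w1.png

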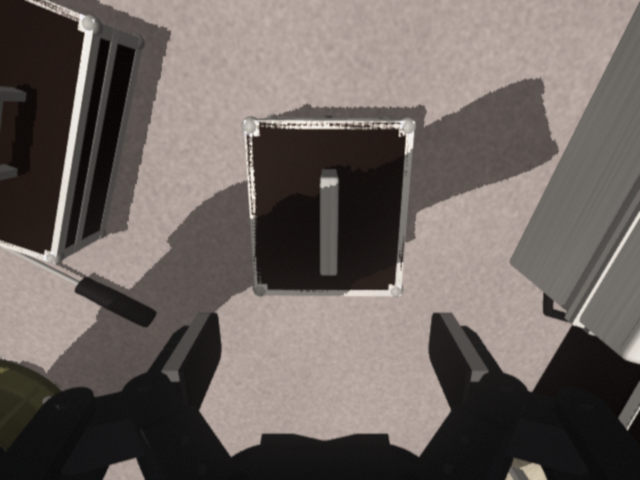

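The wrist view shows the handle from (329,172) to (329,275). The prediction was (329,175) to (329,274), so the estimate holds. Descending.

{"api": "drive_tool", "payload": {"commands": [[-0.0015,0,0.003,-0.003,0.009,0.1,-1],[-0.0015,0,0.003,-0.003,0.009,0.2,-1],[-0.0015,0,0.003,-0.003,0.009,0.3,-1],[-0.0015,0,0.003,-0.003,0.009,0.39,-1],[-0.0015,0,0.003,-0.003,0.009,0.39,-1]]}}

```text
t: 3.65
eef_pos: [489.8, -366.1, 139.2]
orientation: [-0.003, 0.989, 0.145, -0.002]
contact_force: [-0.7, 0.9, 0.7]
grip_width: 85.4
```

Run:
```python
from h import *
plan([(490.5,-370,143,-73.5)])
```

```text
now 3.65 [ 489.8 -366.1  139.2] yaw -73.31 tilt [-0.0056  0.0052] F [-0.7  0.9  0.7] w 85.4 q [ 0.28  0.63  0.54  1.66 -0.37  0.97 -0.32]
[ 490.5 -370.   143.   -73.5] turn [-0.0083  0.005   0.0043] shift [-0.0012  0.0098 -0.0095] rows>= 0.1
```

{"api": "drive_tool", "payload": {"commands": [[0,0,0,0,0,0,-1],[0,0,0,0,0,0,-1]]}}

```text
t: 3.85
eef_pos: [491.5, -370.9, 146.0]
orientation: [0.002, 0.99, 0.144, 0.001]
contact_force: [-0.2, -0.2, 0.9]
grip_width: 85.5
```

Run:
```python
from h import *
plan([(490.5,-370,143,-73.5)])
```

```text
now 3.85 [ 491.5 -370.9  146. ] yaw -73.48 tilt [ 0.0032 -0.0031] F [-0.2 -0.2  0.9] w 85.5 q [ 0.28  0.62  0.54  1.65 -0.37  0.97 -0.33]
[ 490.5 -370.   143.   -73.5] turn [ 0.0049 -0.0028  0.0005] shift [-0.0019 -0.0029  0.0076] rows>= 0.1
```

{"api": "drive_tool", "payload": {"commands": [[0,0,0,0,0,0,0.3],[0,0,0,0,0,0,1],[0,0,0,0,0,0,1],[0,0,0,0,0,0,1],[0,0,0,0,0,0,1]], "force": 60}}

```text
t: 4.35
eef_pos: [490.2, -370.4, 143.9]
orientation: [0.001, 0.99, 0.143, 0.0]
contact_force: [-2.1, 0.4, 13.3]
grip_width: 13.2
```

{"api": "drive_tool", "payload": {"commands": [[0,0,0,0,0,0,1],[0,0,0,0,0,0,1],[0,0,0,0,0,0,1],[0,0,0,0,0,0,1],[0,0,0,0,0,0,1]]}}

```text
t: 4.85
eef_pos: [490.2, -370.4, 143.9]
orientation: [0.001, 0.99, 0.143, 0.0]
contact_force: [-1.5, 2.2, 4.7]
grip_width: 12.8
```

Run:
```python
from h import *
plan([(490.5,-370,143,-73.5)])
```

```text
now 4.85 [ 490.2 -370.4  143.9] yaw -73.56 tilt [ 0.0005 -0.0011] F [-1.5  2.2  4.7] w 12.8 q [ 0.28  0.62  0.54  1.66 -0.37  0.97 -0.33]
[ 490.5 -370.   143.   -73.5] turn [ 0.0015 -0.0003 -0.0014] shift [ 0.0011 -0.0007  0.0023] rows>= 0.0
```

Gripped at 12.8 mm. Slow first lift, then a force check: about 4 N means the lid alone.

{"api": "drive_tool", "payload": {"commands": [[0,0,0,0,0,-0.01,1],[0,0,0,0,0,-0.025,1],[0,0,0,0,0,-0.045,1],[0,0,0,0,0,-0.07,1],[0,0,0,0,0,-0.1,1]]}}

```text
t: 5.35
eef_pos: [490.0, -370.4, 184.4]
orientation: [0.001, 0.99, 0.143, -0.0]
contact_force: [-0.4, 0.2, -3.9]
grip_width: 13.1
```

{"api": "drive_tool", "payload": {"commands": [[0,0,0,0,0,-0.04,1],[0,0,0,0,0,-0.08,1],[0,0,0,0,0,-0.12,1],[0,0,0,0,0,-0.15,1],[0,0,0,0,0,-0.15,1]]}}

```text
t: 5.85
eef_pos: [490.6, -371.2, 246.0]
orientation: [0.002, 0.99, 0.143, 0.001]
contact_force: [0.6, -0.7, -4.8]
grip_width: 12.9
```

Run:
```python
from h import *
plan([(490.5,-370,243,-73.5)])
im=vision.read_camera("side"); cv2.imwrite("pics/s2.png",im[:,:,::-1])
```

```text
now 5.85 [ 490.6 -371.2  246. ] yaw -73.57 tilt [ 0.0033 -0.0034] F [ 0.6 -0.7 -4.8] w 12.9 q [ 0.26  0.53  0.59  1.52 -0.31  1.18 -0.38]
[ 490.5 -370.   243.   -73.5] turn [ 0.0053 -0.0028 -0.0015] shift [ 0.0005 -0.0029  0.0075] rows>= 0.1
```

View pics/s2.png

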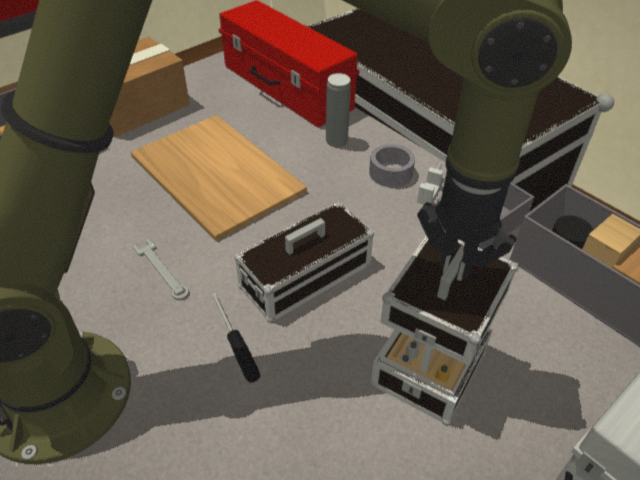

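The side view shows the lid lifted level, near (445,300), the tray visible inside and the case still standing at (420,375). The long case is in between and is lower than my carry height.

Run:
```python
from h import *
plan([(545,-270,330,-77),(590,-110,340,-80),(600,70,340,-84),(570,240,330,-88),(521,384,290,-91.6)])
```

```text
now 5.9 [ 490.3 -370.6  244.6] yaw -73.56 tilt [ 0.0018 -0.0021] F [ 0.8 -0.1 -3.5] w 12.6 q [ 0.26  0.53  0.59  1.52 -0.31  1.18 -0.38]
[ 545. -270.  330.  -77.] turn [ 0.0032 -0.0015  0.0764] shift [ 0.2026 -0.202  -0.2137] rows>= 2.9
[ 590. -110.  340.  -80.] turn [0.     0.     0.0667] shift [ 0.1996 -0.3644 -0.025 ] rows>= 3.3
[600.  70. 340. -84.] turn [0.     0.     0.0889] shift [ 0.1028 -0.4388  0.    ] rows>= 3.6
[570. 240. 330. -88.] turn [0.     0.     0.0889] shift [-0.0302 -0.4305  0.025 ] rows>= 3.5
[521.  384.  290.  -91.6] turn [0.   0.   0.08] shift [-0.1099 -0.3641  0.1   ] rows>= 3.1
```

{"api": "drive_tool", "payload": {"commands": [[0,0,0,0.01,-0.01,-0.02,1],[0,0,0.02,0.04,-0.04,-0.06,1],[0,0,0.04,0.085,-0.085,-0.11,1],[0,0,0.06,0.14,-0.14,-0.16,1],[0,0,0.076,0.203,-0.202,-0.212,1]], "force": 80}}

```text
t: 6.4
eef_pos: [544.9, -268.8, 328.7]
orientation: [0.0, 0.994, 0.112, -0.001]
contact_force: [0.2, -0.4, -4.8]
grip_width: 12.6
```

{"api": "drive_tool", "payload": {"commands": [[0,0,0.013,0.04,-0.073,-0.005,1],[0,0,0.026,0.08,-0.146,-0.01,1],[0,0,0.04,0.12,-0.219,-0.015,1],[0,0,0.053,0.16,-0.292,-0.02,1],[0,0,0.067,0.2,-0.364,-0.025,1]]}}

```text
t: 6.9
eef_pos: [590.2, -107.7, 337.9]
orientation: [0.0, 0.996, 0.087, -0.0]
contact_force: [0.0, 0.0, -3.6]
grip_width: 12.8
```

{"api": "drive_tool", "payload": {"commands": [[0,0,0.018,0.021,-0.088,0,1],[0,0,0.036,0.041,-0.176,0,1],[0,0,0.053,0.062,-0.264,0,1],[0,0,0.071,0.082,-0.351,0,1],[0,0,0.089,0.103,-0.439,0,1]]}}

```text
t: 7.4
eef_pos: [599.8, 72.3, 337.6]
orientation: [0.001, 0.999, 0.052, -0.001]
contact_force: [1.4, -0.5, -3.9]
grip_width: 12.5
```

Run:
```python
from h import *
plan([(570,240,330,-88),(521,384,290,-91.6)])
```

```text
now 7.4 [599.8  72.3 337.6] yaw -84.02 tilt [-0.001  -0.0011] F [ 1.4 -0.5 -3.9] w 12.5 q [-0.53  0.47  0.64  1.37 -0.27  1.39 -1.37]
[570. 240. 330. -88.] turn [0.0013 0.0013 0.0885] shift [-0.0303 -0.4249  0.0187] rows>= 3.4
[521.  384.  290.  -91.6] turn [0.   0.   0.08] shift [-0.1099 -0.3641  0.1   ] rows>= 3.1
```

{"api": "drive_tool", "payload": {"commands": [[0,0,0.018,-0.006,-0.085,0.004,1],[0,0,0.036,-0.012,-0.17,0.008,1],[0,0,0.053,-0.018,-0.255,0.012,1],[0,0,0.071,-0.024,-0.34,0.015,1],[0,0,0.0885,-0.03,-0.425,0.019,1]]}}

```text
t: 7.9
eef_pos: [569.6, 239.9, 329.8]
orientation: [0.001, 1.0, 0.017, -0.0]
contact_force: [0.7, 0.6, -4.9]
grip_width: 12.5
```

{"api": "drive_tool", "payload": {"commands": [[0,0,0.024,-0.034,-0.11,0.03,1],[0,0,0.045,-0.064,-0.21,0.06,1],[0,0,0.064,-0.088,-0.29,0.08,1],[0,0,0.075,-0.104,-0.345,0.095,1],[0,0,0.08,-0.11,-0.364,0.1,1]]}}

```text
t: 8.4
eef_pos: [518.7, 386.0, 288.0]
orientation: [0.001, 1.0, -0.011, -0.002]
contact_force: [0.7, 0.6, -4.9]
grip_width: 12.4
```

{"api": "drive_tool", "payload": {"commands": [[0,0,0,0,0,0.06,1],[0,0,0,0,0,0.15,1],[0,0,0,0,0,0.24,1],[0,0,0,0,0,0.32,1],[0,0,0,0,0,0.37,1]]}}

```text
t: 8.9
eef_pos: [520.7, 380.3, 139.5]
orientation: [0.002, 1.0, -0.014, -0.001]
contact_force: [-0.7, -0.4, -4.0]
grip_width: 12.7
```

{"api": "drive_tool", "payload": {"commands": [[0,0,0,0,0,0,1],[0,0,0,0,0,0,1],[0,0,0,0,0,0,1]]}}

```text
t: 9.2
eef_pos: [522.8, 381.8, 143.8]
orientation: [-0.0, 1.0, -0.014, 0.001]
contact_force: [-0.3, 0.1, -3.6]
grip_width: 12.6
```

Run:
```python
from h import *
plan([(521,384,110,-91.6)])
im=vision.read_camera("side"); cv2.imwrite("pics/s3.png",im[:,:,::-1])
```

```text
now 9.2 [522.8 381.8 143.8] yaw -91.61 tilt [0.0027 0.0001] F [-0.3  0.1 -3.6] w 12.6 q [-1.    0.68  0.58  1.57 -0.41  1.02 -1.9 ]
[521.  384.  110.  -91.6] turn [-0.0002 -0.0035 -0.0003] shift [-0.0048 -0.0055  0.0846] rows>= 0.7
```

View pics/s3.png

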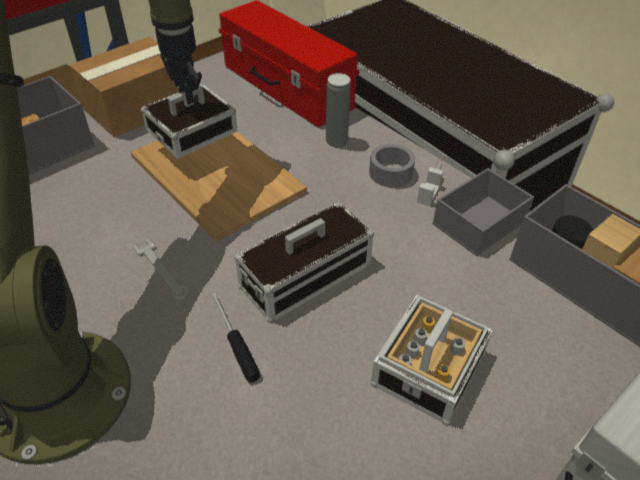

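The side view shows the lid held level above the far half of the board (lid at (190,120)), and the open case with the tray handle at (437,345). Lowering slowly.

{"api": "drive_tool", "payload": {"commands": [[0,0,0,-0.004,-0.004,0.04,1],[0,0,0,-0.004,-0.004,0.07,1],[0,0,0,-0.004,-0.004,0.09,1],[0,0,0,-0.004,-0.004,0.103,1],[0,0,0,-0.004,-0.004,0.11,1]]}}

```text
t: 9.75
eef_pos: [520.1, 383.2, 97.7]
orientation: [0.001, 1.0, -0.014, 0.0]
contact_force: [-0.4, 0.5, -4.8]
grip_width: 12.1
```

{"api": "drive_tool", "payload": {"commands": [[0,0,0,0,0,0.003,1],[0,0,0,0,0,0.006,1],[0,0,0,0,0,0.006,1],[0,0,0,0,0,0.006,1]]}}

```text
t: 10.15
eef_pos: [520.2, 383.4, 95.9]
orientation: [0.0, 1.0, -0.014, 0.0]
contact_force: [-0.2, -0.3, -4.7]
grip_width: 12.5
```

{"api": "drive_tool", "payload": {"commands": [[0,0,0,0,0,0.003,1],[0,0,0,0,0,0.005,1],[0,0,0,0,0,0.007,1],[0,0,0,0,0,0.007,1]]}}

```text
t: 10.55
eef_pos: [519.9, 383.3, 92.7]
orientation: [0.001, 1.0, -0.014, 0.0]
contact_force: [-0.0, -0.1, -4.7]
grip_width: 12.3
```

{"api": "drive_tool", "payload": {"commands": [[0,0,0,0,0,0.002,1],[0,0,0,0,0,0.003,1],[0,0,0,0,0,0.003,1]]}}

```text
t: 10.85
eef_pos: [520.1, 383.4, 92.0]
orientation: [0.0, 1.0, -0.014, 0.0]
contact_force: [-1.3, -1.1, 0.5]
grip_width: 12.7
```

Contact at TCP 92.0, as expected (weight gone from the wrist). One touch more, then I open slowly and rise.

{"api": "drive_tool", "payload": {"commands": [[0,0,0,0,0,0.001,1],[0,0,0,0,0,0.001,1]]}}

```text
t: 11.05
eef_pos: [520.1, 383.4, 92.0]
orientation: [0.0, 1.0, -0.014, 0.0]
contact_force: [-3.1, -0.7, 4.2]
grip_width: 12.5
```

{"api": "drive_tool", "payload": {"commands": [[0,0,0,0,0,0,0.6],[0,0,0,0,0,0,0.2],[0,0,0,0,0,0,-0.4],[0,0,0,0,0,0,-1],[0,0,0,0,0,0,-1]], "force": 20}}

```text
t: 11.55
eef_pos: [520.1, 383.4, 91.2]
orientation: [0.001, 1.0, -0.014, 0.0]
contact_force: [-0.4, -0.0, 0.3]
grip_width: 74.3
```

{"api": "drive_tool", "payload": {"commands": [[0,0,0,0,0,0,-1],[0,0,0,0,0,-0.02,-1],[0,0,0,0,0,-0.08,-1],[0,0,0,0,0,-0.18,-1],[0,0,0,0,0,-0.3,-1]]}}

```text
t: 12.05
eef_pos: [519.2, 383.0, 211.8]
orientation: [0.002, 1.0, -0.014, -0.001]
contact_force: [0.8, 0.8, -0.7]
grip_width: 85.5
```

{"api": "drive_tool", "payload": {"commands": [[0,0,0,0,0,-0.12,-1],[0,0,0,0,0,-0.24,-1],[0,0,0,0,0,-0.3,-1]]}}

```text
t: 12.35
eef_pos: [521.1, 383.3, 336.9]
orientation: [-0.001, 1.0, -0.014, 0.003]
contact_force: [0.4, -0.3, -1.1]
grip_width: 85.5
```

Run:
```python
from h import *
plan([(570,240,340,-88),(600,70,340,-84),(590,-110,340,-80),(545,-270,300,-77),(490.5,-370,245,-73.5)])
T=vision.read_camera("top"); cv2.imwrite("pics/t4.png",T[:,:,::-1])
```

```text
now 12.35 [521.1 383.3 336.9] yaw -91.62 tilt [0.0059 0.0022] F [ 0.4 -0.3 -1.1] w 85.5 q [-1.02  0.54  0.65  1.25 -0.32  1.44 -2.  ]
[570. 240. 340. -88.] turn [-0.0028 -0.0075 -0.0804] shift [ 0.1325  0.3547 -0.0078] rows>= 3.0
[600.  70. 340. -84.] turn [ 0.      0.     -0.0889] shift [0.0601 0.4274 0.    ] rows>= 3.5
[ 590. -110.  340.  -80.] turn [ 0.      0.     -0.0889] shift [-0.0719  0.4449  0.    ] rows>= 3.6
[ 545. -270.  300.  -77.] turn [ 0.      0.     -0.0667] shift [-0.1803  0.3744  0.1   ] rows>= 3.4
[ 490.5 -370.   245.   -73.5] turn [ 0.      0.     -0.0778] shift [-0.189   0.2129  0.1375] rows>= 2.5
```

View pics/t4.png

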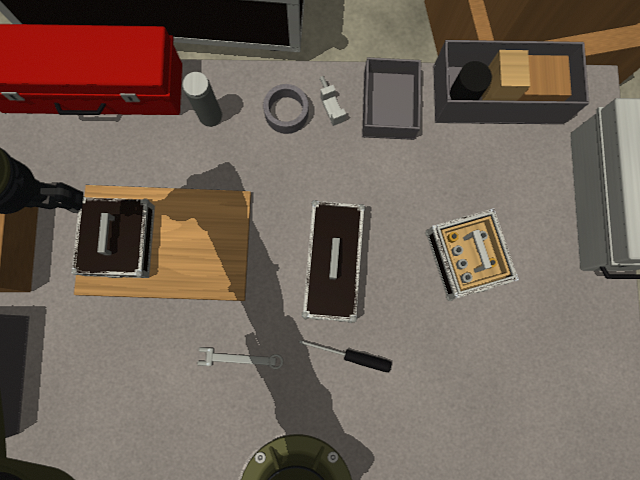

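The lid stands upright on the left half of the board, at (113,237). The tray handle in the case is near (482,250). Going back over the case.

{"api": "drive_tool", "payload": {"commands": [[0,0,-0.08,0.132,0.355,-0.01,-1],[0,0,-0.08,0.132,0.355,-0.01,-1],[0,0,-0.08,0.132,0.355,-0.01,-1],[0,0,-0.08,0.132,0.355,-0.01,-1]]}}

```text
t: 12.8
eef_pos: [571.2, 230.6, 337.2]
orientation: [0.002, 1.0, 0.012, 0.002]
contact_force: [0.7, -1.1, 0.4]
grip_width: 85.5
```

{"api": "drive_tool", "payload": {"commands": [[0,0,-0.089,0.06,0.427,0,-1],[0,0,-0.089,0.06,0.427,0,-1],[0,0,-0.089,0.06,0.427,0,-1],[0,0,-0.089,0.06,0.427,0,-1]]}}

```text
t: 13.2
eef_pos: [598.7, 64.2, 336.6]
orientation: [0.002, 0.999, 0.049, 0.001]
contact_force: [0.5, 0.1, 0.0]
grip_width: 85.4
```

{"api": "drive_tool", "payload": {"commands": [[0,0,-0.089,-0.072,0.445,0,-1],[0,0,-0.089,-0.072,0.445,0,-1],[0,0,-0.089,-0.072,0.445,0,-1],[0,0,-0.089,-0.072,0.445,0,-1]]}}

```text
t: 13.6
eef_pos: [587.5, -114.4, 336.6]
orientation: [0.002, 0.996, 0.085, 0.0]
contact_force: [-0.3, -1.0, 0.0]
grip_width: 85.6
```

{"api": "drive_tool", "payload": {"commands": [[0,0,-0.067,-0.18,0.374,0.1,-1],[0,0,-0.067,-0.18,0.374,0.1,-1],[0,0,-0.067,-0.18,0.374,0.1,-1],[0,0,-0.067,-0.18,0.374,0.1,-1]]}}

```text
t: 14.0
eef_pos: [540.7, -274.8, 295.6]
orientation: [0.002, 0.994, 0.11, -0.001]
contact_force: [0.1, -0.1, 0.9]
grip_width: 85.3
```

{"api": "drive_tool", "payload": {"commands": [[0,0,-0.078,-0.189,0.213,0.138,-1],[0,0,-0.078,-0.189,0.213,0.138,-1],[0,0,-0.078,-0.189,0.213,0.138,-1],[0,0,-0.078,-0.189,0.213,0.138,-1],[0,0,-0.078,-0.189,0.213,0.138,-1]]}}

```text
t: 14.5
eef_pos: [489.4, -369.8, 240.9]
orientation: [0.0, 0.99, 0.143, 0.0]
contact_force: [0.1, 0.5, 1.1]
grip_width: 85.6
```

{"api": "drive_tool", "payload": {"commands": [[0,0,0,0,0,0,-1],[0,0,0,0,0,0,-1]]}}

```text
t: 14.7
eef_pos: [490.8, -368.5, 241.4]
orientation: [0.001, 0.989, 0.145, 0.001]
contact_force: [-0.6, 0.6, -0.6]
grip_width: 85.6
```

Run:
```python
from h import *
plan([(490.5,-370,93,-73.5)])
p=vision.camera_params("wrist"); im=vision.read_camera("wrist"); cv2.imwrite("pics/w5.png",im[:,:,::-1])
for X in ([490.5,-370,119],[528.9,-358.6,119],[452.1,-381.4,119]): print(proj(p,np.array(X)))
import json; json.dump({k:v.tolist() for k,v in p.items()},open("w5.json","w"))
T=cv2.imread("pics/t4.png");pt=vision.camera_params("top")
```

```text
now 14.7 [ 490.8 -368.5  241.4] yaw -73.31 tilt [ 0.0014 -0.0011] F [-0.6  0.6 -0.6] w 85.6 q [ 0.25  0.53  0.59  1.52 -0.31  1.18 -0.38]
[ 490.5 -370.    93.   -73.5] turn [ 0.0019 -0.0014  0.0042] shift [-0.0023  0.0029  0.3711] rows>= 3.0
[325.87091333 229.55112081]
[326.01711065 176.61749857]
[325.7378665  277.72335074]
```

View pics/w5.png

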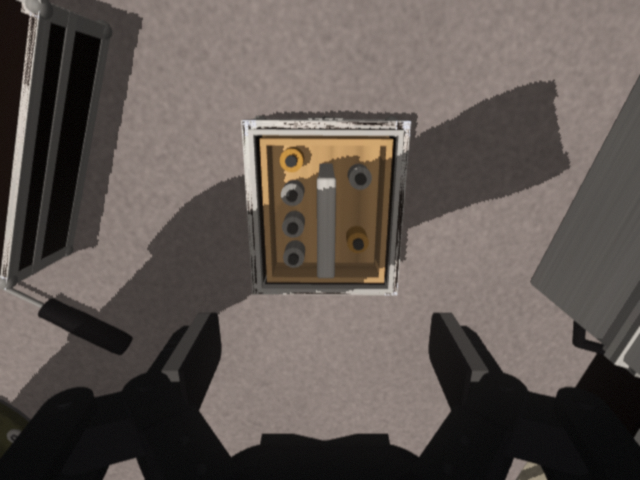

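The tray handle runs from (326,178) to (326,277), and the prediction was (326,177) to (326,278), so tray and case have not moved. Descending.

{"api": "drive_tool", "payload": {"commands": [[0,0,0.003,-0.002,0.003,0.1,-1],[0,0,0.003,-0.002,0.003,0.2,-1],[0,0,0.003,-0.002,0.003,0.28,-1],[0,0,0.003,-0.002,0.003,0.33,-1],[0,0,0.003,-0.002,0.003,0.35,-1]]}}

```text
t: 15.25
eef_pos: [489.1, -369.6, 98.9]
orientation: [-0.001, 0.99, 0.143, -0.001]
contact_force: [0.2, 0.6, -0.5]
grip_width: 85.1
```

{"api": "drive_tool", "payload": {"commands": [[0,0,0,0,0,0,-1],[0,0,0,0,0,0,-1],[0,0,0,0,0,0,-1],[0,0,0,0,0,0,-1]]}}

```text
t: 15.65
eef_pos: [489.7, -371.6, 102.1]
orientation: [0.001, 0.99, 0.143, 0.001]
contact_force: [-1.2, 0.3, 0.4]
grip_width: 85.4
```

Run:
```python
from h import *
plan([(490.5,-370,95,-73.5)])
```

```text
now 15.65 [ 489.7 -371.6  102.1] yaw -73.58 tilt [ 0.002  -0.0023] F [-1.2  0.3  0.4] w 85.4 q [ 0.3   0.67  0.52  1.7  -0.41  0.88 -0.29]
[ 490.5 -370.    95.   -73.5] turn [ 0.0035 -0.0016 -0.0018] shift [ 0.0031 -0.0034  0.0178] rows>= 0.1
```

{"api": "drive_tool", "payload": {"commands": [[0,0,0,0.002,-0.002,0.008,-1],[0,0,0,0.002,-0.002,0.014,-1],[0,0,0,0.002,-0.002,0.014,0],[0,0,0,0.002,-0.002,0.014,1],[0,0,0,0.002,-0.002,0.014,1]], "force": 50}}

```text
t: 16.15
eef_pos: [489.7, -370.3, 95.3]
orientation: [0.001, 0.99, 0.143, 0.0]
contact_force: [0.3, -0.2, -0.0]
grip_width: 44.1
```

{"api": "drive_tool", "payload": {"commands": [[0,0,0,0,0,0,1],[0,0,0,0,0,0,1],[0,0,0,0,0,0,1],[0,0,0,0,0,0,1],[0,0,0,0,0,0,1]]}}

```text
t: 16.65
eef_pos: [489.7, -370.1, 95.4]
orientation: [0.0, 0.99, 0.143, 0.0]
contact_force: [-1.6, 1.2, 2.1]
grip_width: 12.9
```

{"api": "drive_tool", "payload": {"commands": [[0,0,0,0,0,-0.01,1],[0,0,0,0,0,-0.025,1],[0,0,0,0,0,-0.045,1],[0,0,0,0,0,-0.07,1],[0,0,0,0,0,-0.1,1]], "force": 70}}

```text
t: 17.15
eef_pos: [489.6, -370.2, 136.1]
orientation: [0.001, 0.99, 0.143, -0.0]
contact_force: [0.7, -0.5, -3.9]
grip_width: 12.5
```

{"api": "drive_tool", "payload": {"commands": [[0,0,0,0,0,-0.035,1],[0,0,0,0,0,-0.08,1],[0,0,0,0,0,-0.14,1],[0,0,0,0,0,-0.2,1],[0,0,0,0,0,-0.25,1]]}}

```text
t: 17.65
eef_pos: [489.6, -370.4, 237.8]
orientation: [0.001, 0.99, 0.143, 0.001]
contact_force: [1.2, -0.1, -3.3]
grip_width: 12.7
```

Run:
```python
from h import *
plan([(545,-270,300,-77),(585,-110,310,-81),(580,50,310,-86),(515.5,184,270,-91.6)])
im=vision.read_camera("side"); cv2.imwrite("pics/s6.png",im[:,:,::-1])
```

```text
now 17.65 [ 489.6 -370.4  237.8] yaw -73.6 tilt [ 0.0016 -0.0023] F [ 1.2 -0.1 -3.3] w 12.7 q [ 0.26  0.54  0.59  1.53 -0.31  1.17 -0.38]
[ 545. -270.  300.  -77.] turn [ 0.0033 -0.0012  0.0755] shift [ 0.2038 -0.2013 -0.1557] rows>= 2.6
[ 585. -110.  310.  -81.] turn [0.     0.     0.0889] shift [ 0.1874 -0.3673 -0.025 ] rows>= 3.3
[580.  50. 310. -86.] turn [0.     0.     0.1111] shift [ 0.0502 -0.397   0.    ] rows>= 3.2
[515.5 184.  270.  -91.6] turn [0.     0.     0.1244] shift [-0.1375 -0.3454  0.1   ] rows>= 3.1
```

View pics/s6.png

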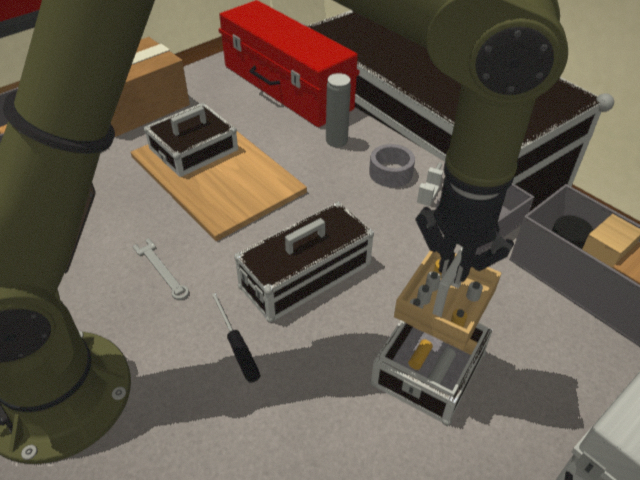

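The tray is out of the case and level, at (448,300). The case has not moved and the lid stands on the board at (190,138). Carrying the tray over.

{"api": "drive_tool", "payload": {"commands": [[0,0,0,0.01,-0.01,-0.02,1],[0,0,0.02,0.04,-0.04,-0.05,1],[0,0,0.04,0.085,-0.085,-0.09,1],[0,0,0.06,0.14,-0.14,-0.13,1],[0,0,0.076,0.204,-0.201,-0.156,1]]}}

```text
t: 18.2
eef_pos: [545.1, -269.1, 298.2]
orientation: [0.001, 0.994, 0.112, -0.0]
contact_force: [0.8, -0.9, -3.7]
grip_width: 12.7
```

{"api": "drive_tool", "payload": {"commands": [[0,0,0.018,0.037,-0.073,-0.005,1],[0,0,0.036,0.075,-0.147,-0.01,1],[0,0,0.053,0.112,-0.22,-0.015,1],[0,0,0.071,0.15,-0.294,-0.02,1],[0,0,0.089,0.187,-0.367,-0.025,1]]}}

```text
t: 18.7
eef_pos: [584.9, -107.7, 306.8]
orientation: [0.0, 0.997, 0.078, -0.001]
contact_force: [0.2, -0.3, -4.0]
grip_width: 12.7
```

{"api": "drive_tool", "payload": {"commands": [[0,0,0.022,0.01,-0.079,0,1],[0,0,0.044,0.02,-0.159,0,1],[0,0,0.067,0.03,-0.238,0,1],[0,0,0.089,0.04,-0.318,0,1],[0,0,0.111,0.05,-0.397,0,1]]}}

```text
t: 19.2
eef_pos: [579.2, 52.1, 306.5]
orientation: [0.0, 0.999, 0.035, -0.001]
contact_force: [0.2, 0.7, -3.6]
grip_width: 12.7
```

{"api": "drive_tool", "payload": {"commands": [[0,0,0.035,-0.038,-0.1,0.025,1],[0,0,0.068,-0.075,-0.19,0.055,1],[0,0,0.095,-0.105,-0.265,0.078,1],[0,0,0.115,-0.128,-0.32,0.093,1],[0,0,0.124,-0.138,-0.345,0.1,1]]}}

```text
t: 19.7
eef_pos: [513.1, 187.0, 265.7]
orientation: [0.0, 1.0, -0.012, -0.001]
contact_force: [-0.3, 0.3, -3.6]
grip_width: 12.3
```

{"api": "drive_tool", "payload": {"commands": [[0,0,0,0,0,0,1],[0,0,0,0,0,0,1]]}}

```text
t: 19.9
eef_pos: [515.9, 182.5, 267.4]
orientation: [0.001, 1.0, -0.014, 0.001]
contact_force: [-0.0, -0.8, -3.3]
grip_width: 12.4
```

Run:
```python
from h import *
plan([(515.5,184,85,-91.6)])
```

```text
now 19.9 [515.9 182.5 267.4] yaw -91.62 tilt [ 0.0011 -0.0021] F [-0.  -0.8 -3.3] w 12.4 q [-0.83  0.42  0.68  1.66 -0.28  1.17 -1.69]
[515.5 184.   85.  -91.6] turn [ 0.0026 -0.0014 -0.0005] shift [-0.0016 -0.0046  0.4559] rows>= 3.6
```

Down 165 mm over two calls, then the slow touch.

{"api": "drive_tool", "payload": {"commands": [[0,0,0,0,0,0.04,1],[0,0,0,0,0,0.11,1],[0,0,0,0,0,0.18,1],[0,0,0,0,0,0.25,1],[0,0,0,0,0,0.3,1]]}}

```text
t: 20.4
eef_pos: [516.0, 181.4, 146.0]
orientation: [0.001, 1.0, -0.015, 0.0]
contact_force: [-0.4, 0.5, -4.1]
grip_width: 12.4
```

{"api": "drive_tool", "payload": {"commands": [[0,0,0,0,0,0.04,1],[0,0,0,0,0,0.08,1],[0,0,0,0,0,0.11,1],[0,0,0,0,0,0.125,1],[0,0,0,0,0,0.125,1]]}}

```text
t: 20.9
eef_pos: [515.6, 182.8, 96.7]
orientation: [0.001, 1.0, -0.014, -0.0]
contact_force: [0.3, -0.2, -3.3]
grip_width: 12.9
```

{"api": "drive_tool", "payload": {"commands": [[0,0,0,0,0,0,1],[0,0,0,0,0,0,1]]}}

```text
t: 21.1
eef_pos: [516.0, 183.6, 97.8]
orientation: [0.0, 1.0, -0.014, 0.001]
contact_force: [0.1, 0.4, -4.1]
grip_width: 12.7
```

{"api": "drive_tool", "payload": {"commands": [[0,0,0,0,0,0.012,1],[0,0,0,0,0,0.024,1],[0,0,0,0,0,0.034,1],[0,0,0,0,0,0.04,1],[0,0,0,0,0,0.04,1]]}}

```text
t: 21.6
eef_pos: [515.1, 183.5, 80.6]
orientation: [0.001, 1.0, -0.014, -0.0]
contact_force: [-0.5, -0.4, -3.6]
grip_width: 12.5
```

{"api": "drive_tool", "payload": {"commands": [[0,0,0,0,0,0.002,1],[0,0,0,0,0,0.004,1],[0,0,0,0,0,0.004,1]]}}

```text
t: 21.9
eef_pos: [515.4, 183.6, 79.5]
orientation: [0.001, 1.0, -0.014, 0.0]
contact_force: [-1.3, -0.5, -2.8]
grip_width: 12.4
```

{"api": "drive_tool", "payload": {"commands": [[0,0,0,0,0,0.002,1],[0,0,0,0,0,0.003,1],[0,0,0,0,0,0.003,1]]}}

```text
t: 22.2
eef_pos: [515.5, 183.7, 78.4]
orientation: [0.0, 1.0, -0.014, 0.0]
contact_force: [-1.0, 0.6, -1.8]
grip_width: 12.9
```

{"api": "drive_tool", "payload": {"commands": [[0,0,0,0,0,0.001,1],[0,0,0,0,0,0.002,1],[0,0,0,0,0,0.002,1]]}}

```text
t: 22.5
eef_pos: [515.5, 183.7, 78.4]
orientation: [0.0, 1.0, -0.014, 0.0]
contact_force: [-2.7, -0.2, 8.0]
grip_width: 12.8
```

Resting on the board (height 78.4, as expected; force now +8 N). Releasing.

{"api": "drive_tool", "payload": {"commands": [[0,0,0,0,0,-0.001,0.6],[0,0,0,0,0,-0.001,0.2],[0,0,0,0,0,-0.001,-0.4],[0,0,0,0,0,-0.001,-1],[0,0,0,0,0,-0.001,-1]], "force": 20}}

```text
t: 23.0
eef_pos: [515.5, 183.6, 77.8]
orientation: [0.001, 1.0, -0.014, 0.0]
contact_force: [0.1, 0.0, 0.8]
grip_width: 74.2
```

{"api": "drive_tool", "payload": {"commands": [[0,0,0,0,0,0,-1],[0,0,0,0,0,-0.02,-1],[0,0,0,0,0,-0.08,-1],[0,0,0,0,0,-0.18,-1],[0,0,0,0,0,-0.3,-1]]}}

```text
t: 23.5
eef_pos: [514.4, 183.4, 198.6]
orientation: [0.001, 1.0, -0.014, -0.001]
contact_force: [1.8, 1.8, -1.0]
grip_width: 85.6
```

{"api": "drive_tool", "payload": {"commands": [[0,0,0,0,0.1,-0.12,-1],[0,0,0,0,0.2,-0.24,-1],[0,0,0,0,0.3,-0.3,-1],[0,0,0,0,0.4,-0.3,-1],[0,0,0,0,0.4,-0.3,-1]]}}

```text
t: 24.0
eef_pos: [510.8, 16.6, 321.4]
orientation: [0.001, 1.0, -0.018, 0.003]
contact_force: [0.3, -0.0, -0.2]
grip_width: 85.2
```

{"api": "drive_tool", "payload": {"commands": [[0,0,0,0,0,0,-1],[0,0,0,0,0,0,-1],[0,0,0,0,0,0,-1],[0,0,0,0,0,0,-1],[0,0,0,0,0,0,-1]]}}

```text
t: 24.5
eef_pos: [510.9, 25.0, 317.6]
orientation: [0.001, 1.0, -0.013, -0.0]
contact_force: [-0.2, -0.3, 0.9]
grip_width: 85.3
```

Run:
```python
from h import *
plan([])
a=vision.read_camera("top");b=vision.read_camera("side")
e=np.hstack([cv2.resize(x,(400,300),interpolation=3) for x in (a[150:330,50:290],b[80:260,110:350])])
f=np.hstack([cv2.resize(x,(400,300),interpolation=3) for x in (a[170:350,400:640],b[260:440,330:570])])
cv2.imwrite("pics/end.png",np.vstack([e,f])[:,:,::-1])
```

```text
now 24.5 [510.9  25.  317.6] yaw -91.49 tilt [-0.0006 -0.0014] F [-0.2 -0.3  0.9] w 85.3 q [-0.61  0.33  0.73  1.65 -0.22  1.26 -1.44]
```

View pics/end.png

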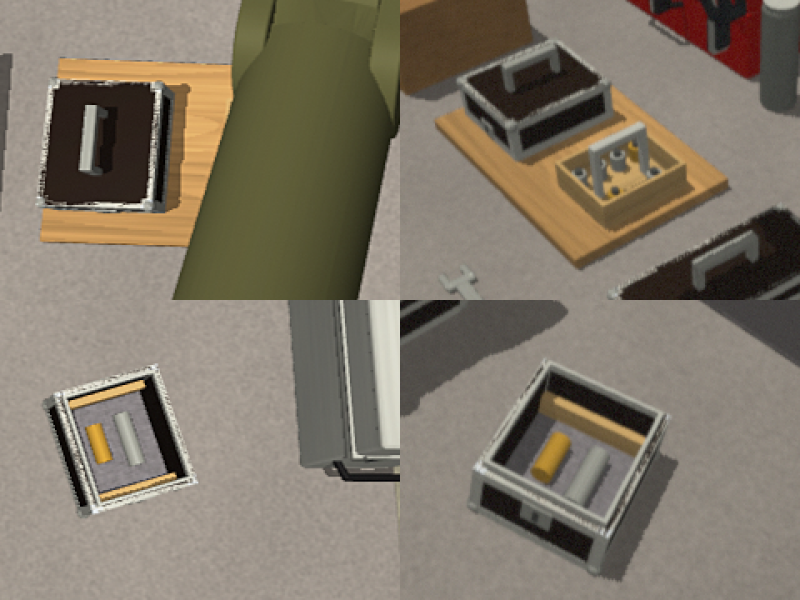

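The lid and tray both stand upright and flat on the board with a gap between them, and the case is in its place. Handing in.

```bash
python3 -c "
from plant import job; print(job.finish_job())"
```

```text
the job is handed in; nothing more can be done
None
```

I lifted the lid off the small, nearly square case and set it on the far half of the board. I then lifted out the tray and set it on the near half of the same board. The job was handed in at about 24.6 s of the 66 s allowed.

- **Set down, not dropped:** Both pieces reached the board at the height the given sizes predict, and the wrist force showed the board taking their weight before I opened the gripper. Both handles are on top.
- **Final pictures:** The side view shows lid and tray flat on the board with a clear gap between them. From the placing poses the lid sits about 14 mm inside the board's end. The case still stands in its place. The arm is clear of everything, with the wrist force near zero.
- **Limits of the checks:** In the last top view the arm hid the tray, so its final pose rests on the side view and the placing pose. The peak force during moves was not recorded; the highest reading at the end of any move was about 13 N.
- **Disagreements:** None beyond a few millimetres of arm ringing after moves.

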